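# Sort the viscometer parts and load the sprung sample lift

### The arm

A 7-joint arm with a two-finger parallel gripper is mounted at the origin on the work surface. World frame = base frame: x ahead of the robot, y to its left, z up, the work surface at z = 0. Lengths are in m, angles in degrees, forces in N, time in s.
With the tool pointing down it reaches from about 0.35 to 0.9 m from the base axis. Payload 19.9 kg.
Tool frame: the origin (TCP) lies at the very end of the fingers, on their centre line; the grasp point (between the pads) lies 19 mm behind it (env.grip_point_offset is the distance from the TCP to the grasp point, in m); z points along the fingers, y is the line along which they close (so a half turn about z gives the same grasp; the last joint's range is limited). The gripper opens to 94 mm and grips with 3 to 60 N. Pads are 16 mm wide; open, the fingers measure 119 mm over their backs; the gripper's body (75 mm by 177 mm) begins 78 mm behind the grasp point.
Start: joints at [-76.117, 23.915, -0.59, 92.452, 0.269, 63.638, -3.037], TCP at [0.175, 0.6, 0.205] pointing down, gripper open.
Joint ranges: [-161.28, 161.28], [-22.2, 115.67], [-73.04, 71.86], [3.21, 147.25], [-68.34, 248.33], [10.77, 114.83], [-161.83, 161.83]. Speed limits (degrees/s): [108.29, 108.29, 136.94, 136.94, 172.46, 172.46, 172.46].

### API

Orientations are given as a 3x3 rotation matrix whose columns are the frame's x, y, z axes.
In Python, from plant import status, eyes, workorder, env gives the robot as it stands.
- The arm moves only by the shell command python3 -m crank 'ROWS' [FORCE]. ROWS is JSON, a list of rows, each a list of 3 entries, a list of its own where there are three numbers: the finger opening in cm, from 0 to 9.4, then the shift along the tool's x, y, z in cm, then the turn about the tool's z in degrees. A call has 1 to 20 rows; each row shifts and turns the commanded pose from where the row before left it, along the tool's axes as they then stand; what a row does not reach is not made up. A row lasts 1/12 s, in which the tool goes at most 41.7 mm and 7.16 degrees, less where a joint would pass 70% of its speed; a pose out of reach is approached as far as the arm can. A call is refused whole if a number of a shift passes 4.17 or a number of a turn 7.16, either way. A call with a gripper value outside its range is refused whole. The fingers move at their own pace and stop on an object; FORCE is the grip in N (left out, the last holds). Time passes only in rows, so rows that do not move let the fingers close. It gives the time, the measured TCP pose, the force, the opening and the grip force at its end, in the units of the state.
- status.read_state(): the state, without advancing time (a new reading comes with each control period).
- eyes.capture(name): name is "scene" or "top"; returns a dict with "pixels" (400x640x3 uint8, red, green, blue), "vfov" (degrees; the focal length in pixels is half the picture's height over the tangent of half this angle, whatever the lens; pixels are square), "cx", "cy" (the principal point, pixels), "R" (3x3) and "t" (3): a world point X has camera coordinates R X + t. Camera axes: x right, y down, z forward; pixel columns grow to the right and rows downward; lengths in m; the calibration is good to about 2 mm. A picture is of the moment at which its call begins. There is no depth.
- workorder.sign_off(): hands the job in; it is judged then, once.
Trained networks look in a picture, given as the dict that the camera call returned (one of the last four; its "shot" number tells which), for a name from the list of things; names that differ only in an ending like _2 or _b are one class to them, and where a whole thing is asked for, a point or a joint stands for the part that bears it (a point fixed in the world has none). Each returns a list of dicts, best first, with "p" (0 to 1); they miss things now and then, are a little off and sometimes report something else, mostly with a low value. They report only what shows in the picture. A call takes as long as a camera call.
- eyes.find_in(picture, name): "box" ([left, top, right, bottom] in pixels, round what is visible of it).
- eyes.masks_of(picture, name): "pixels" (400x640 bool, what is visible of it) and "box" ([left, top, right, bottom] in pixels, round what is visible of it).
The state is a dict: "t": time; "joint_pos": joint angles; "joint_velocities": joint speeds; "joint_torque": joint torques, N m; "tool_pos": TCP position; "ee_rot": TCP orientation; "contact_force": force on the tool from outside, world axes, zero at the start; "moment": the same for the moment, N m; "grip_width": finger opening in m; "finger_force": force on a finger pad.
Only numpy, scipy, OpenCV 4.12 (cv2) and the standard library are available. Lean on these libraries where they do the work, as an engineer would, in place of code of your own. Each camera call takes 0.05 s, during which the arm holds its last target. There are 200 camera calls.

### The job

Clear the loose viscometer parts off the bench: stand both star knobs in the blue tray and both steel spindles in the yellow tray, upright on the tray floor. Stand the amber bottle in the orange pan of the sample lift and push it down until the catch holds the pan down. Leave the glass jar standing where it is, and let go of everything.

Things in the scene. Friction and masses are not known exactly. Their poses are not given: they have to be found in the camera images.
- knob_black: Black plastic, five-lobed star clamp knob lying head down with its threaded stud pointing up: head 41 mm across and 16 mm high, above it a round hub 22 mm in diameter from 16 to 38 mm height (grip here), then an 8 mm stud up to 60 mm. Origin: centre of the underside; z up along the axis. Loose, about 45 g. Steel stud.
- knob_red: Red plastic, five-lobed star clamp knob lying head down with its threaded stud pointing up: head 41 mm across and 16 mm high, above it a round hub 22 mm in diameter from 16 to 38 mm height (grip here), then an 8 mm stud up to 60 mm. Origin: centre of the underside; z up along the axis. Loose, about 45 g. Brass stud.
- spindle_disc: Steel disc spindle standing on its disc: disc 40 mm in diameter and 6 mm thick, above it a shaft 12 mm in diameter from 6 to 55 mm height (grip here), then an 8 mm coupling up to 70 mm. Origin: centre of the underside; z up along the axis. Loose, about 80 g.
- spindle_bob: Steel cylinder spindle standing upright: body 27 mm in diameter from 0 to 46 mm height (grip here), then an 8 mm stem up to 70 mm. Origin: centre of the underside; z up along the axis. Loose, about 120 g.
- bottle: Closed amber glass bottle of calibration standard with a paper label and a white cap: body 32 mm in diameter and 46 mm high, cap 24 mm in diameter from 46 to 60 mm height. Origin: centre of the underside; z up along the axis. Loose, about 90 g. It may be pushed down by its cap or while it is gripped.
- jar: Empty open clear-glass jar, 60 mm in diameter at the rim and 80 mm high, standing on the bench among the parts; not to be moved or knocked over. Origin: centre of the underside.
- tray_blue: Blue plastic parts tray, fixed to the bench, outside 100 mm (its x) by 150 mm (its y), walls 4 mm thick and 18 mm high, floor 4 mm thick, no dividers. Origin: centre of its underside, on the bench surface; z up. It belongs to the star knobs; both fit side by side along its y, for example 35 mm either side of the centre.
- tray_yellow: Yellow plastic parts tray, fixed to the bench, outside 100 mm (its x) by 150 mm (its y), walls 4 mm thick and 18 mm high, floor 4 mm thick, no dividers. Origin: centre of its underside, on the bench surface; z up. It belongs to the spindles; both fit side by side along its y, for example 35 mm either side of the centre.
- lift: Sprung sample lift, fixed to the bench: grey housing 92 by 92 mm and 22 mm high, and above its centre a round orange pan, 68 mm outside and 60 mm inside diameter, floor (where the bottle stands) 40 mm above the bench when up, rim 8 mm above that floor. Origin: centre of the housing's underside, on the bench surface; z up. The pan sinks straight down on a spring, about 6 N when fully down.
- lift_pan (a joint): How far the pan of the lift is pushed down, in m: 0 up, 0.015 fully down (floor 25 mm above the bench). The bottle's weight alone sinks it by less than 2 mm. Pushed down past about 12 mm and held there for half a second, a one-way catch snaps in; when let go the pan rises a little and stays held at about 7 mm (floor 33 mm above the bench).

How it is judged:
By the outcome, as a careful person would: the job done as asked, in the order asked, and still so for the second after the job is handed in, with the robot touching nothing.
It also fails if it takes over 128 s, if anything falls off the work surface, if the arm or the gripper's body presses on something with over 40 N, if the wrist force passes 120 N, or if a joint passes its speed limit or range.

## Working session

There is one attempt and no reset: what is moved stays moved. The work goes in short steps, Python scripts to look and compute and a shell command to move; the robot and the scene stay as the last step left them, time stands still between calls to the robot, and variables do not carry over. Pictures are saved under pics/ and viewed, at most 14 in all, crops included, and the job is handed in when it is done.

```bash
mkdir -p pics; ls
cat > h.py <<'E'
import numpy as np, cv2
from plant import status, eyes, workorder, env
NAMES=["knob_black","knob_red","spindle_disc","spindle_bob","bottle","jar","tray_blue","tray_yellow","lift"]
def f(c): return 200/np.tan(np.radians(c["vfov"])/2)
def ray(c,u,v):
    R=np.array(c["R"]);t=np.array(c["t"]);d=R.T@np.array([(u-c["cx"])/f(c),(v-c["cy"])/f(c),1.]);return -R.T@t,d
def at(c,u,v,z):
    o,d=ray(c,u,v);return o+d*(z-o[2])/d[2]
def proj(c,X):
    p=np.array(c["R"])@np.array(X)+np.array(c["t"]);return np.array([c["cx"]+f(c)*p[0]/p[2],c["cy"]+f(c)*p[1]/p[2]])
def save(c,n): cv2.imwrite("pics/"+n,np.ascontiguousarray(c["pixels"][:,:,::-1]))
E
python3 - <<'E'
from h import *
s=status.read_state();print(s["t"],s["tool_pos"],np.round(s["ee_rot"],3).tolist(),s["grip_width"])
for n in ["top","scene"]:
    c=eyes.capture(n);save(c,n+"1.png");print(n,c["vfov"],c["cx"],c["cy"],np.round(ray(c,320,200),3).tolist())
    for k in NAMES:
        for m in eyes.masks_of(c,k)[:3]:
            ys,xs=np.nonzero(m["pixels"]);print(k,round(m["p"],2),np.round(m["box"]).tolist(),len(xs),np.round([xs.mean(),ys.mean()],1))
E
```

```text
pics
0.0 [0.17491999 0.59962382 0.20481767] [[-0.96, 0.28, -0.0], [0.28, 0.96, -0.001], [-0.0, -0.001, -1.0]] 0.09368886786485357
top 56.93348176398237 317.7873105619314 201.46614114352437 [[0.477, 0.008, 0.79], [0.071, -0.018, -0.997]]
knob_black 0.83 [231.0, 239.0, 252.0, 261.0] 259 [240.5 248.7]
knob_red 0.53 [399.0, 232.0, 413.0, 248.0] 226 [406.6 240.9]
spindle_disc 0.87 [165.0, 238.0, 186.0, 259.0] 309 [176.8 249.4]
spindle_disc 0.43 [148.0, 141.0, 222.0, 190.0] 3461 [183.3 163.9]
spindle_bob 0.58 [292.0, 241.0, 306.0, 254.0] 146 [297.4 246.1]
bottle 0.59 [348.0, 229.0, 368.0, 243.0] 264 [355.8 233.7]
jar 0.66 [455.0, 234.0, 497.0, 266.0] 1029 [476.8 248.8]
jar 0.38 [424.0, 155.0, 467.0, 197.0] 1993 [447.4 172.7]
tray_blue 0.7 [163.0, 239.0, 186.0, 260.0] 341 [176.6 249.8]
tray_blue 0.66 [146.0, 142.0, 223.0, 190.0] 3417 [183. 164.]
tray_blue 0.47 [397.0, 234.0, 414.0, 250.0] 246 [406.7 241.7]
tray_yellow 0.89 [277.0, 142.0, 353.0, 204.0] 3379 [317.4 171.1]
tray_yellow 0.52 [290.0, 243.0, 307.0, 258.0] 149 [296.9 246.3]
tray_yellow 0.35 [163.0, 237.0, 190.0, 258.0] 335 [176.8 2
[... 217 characters left out ...]
0] 250 [324.8 149.7]
knob_red 0.55 [222.0, 228.0, 241.0, 256.0] 362 [230.3 241.4]
spindle_disc 0.7 [318.0, 139.0, 336.0, 161.0] 250 [324.6 150.1]
spindle_disc 0.56 [347.0, 109.0, 361.0, 132.0] 183 [353.6 124.1]
spindle_bob 0.78 [292.0, 158.0, 304.0, 186.0] 242 [296.5 174.9]
bottle 0.67 [318.0, 140.0, 334.0, 160.0] 244 [324.5 150. ]
bottle 0.61 [264.0, 198.0, 281.0, 225.0] 371 [270.9 209.8]
jar 0.97 [157.0, 247.0, 195.0, 299.0] 1395 [175.1 270.1]
tray_blue 0.78 [378.0, 132.0, 447.0, 183.0] 1869 [413.6 155. ]
tray_yellow 0.84 [300.0, 190.0, 383.0, 256.0] 2775 [342.6 221.5]
tray_yellow 0.63 [158.0, 247.0, 197.0, 299.0] 1413 [175.5 270.4]
lift 0.63 [222.0, 280.0, 293.0, 346.0] 2751 [256.9 310.6]
```

Run:
```python
import cv2
a=cv2.imread("pics/top1.png");cv2.imwrite("pics/top1c.png",cv2.resize(a[125:280,130:530],None,fx=2,fy=2,interpolation=cv2.INTER_CUBIC))
a=cv2.imread("pics/scene1.png");cv2.imwrite("pics/scene1c.png",cv2.resize(a[90:360,140:460],None,fx=2,fy=2,interpolation=cv2.INTER_CUBIC))
```

```text
(no output)
```

View pics/top1c.png

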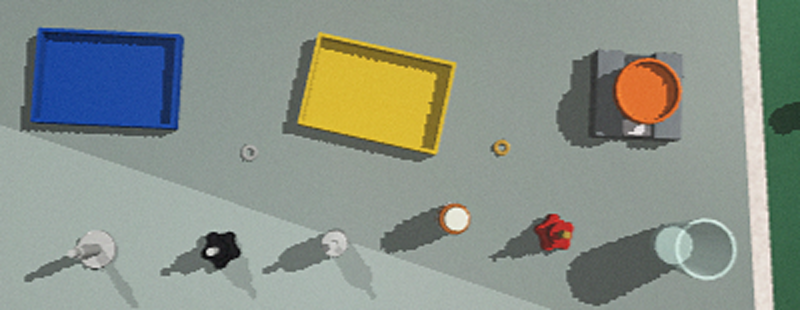

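View pics/scene1c.png

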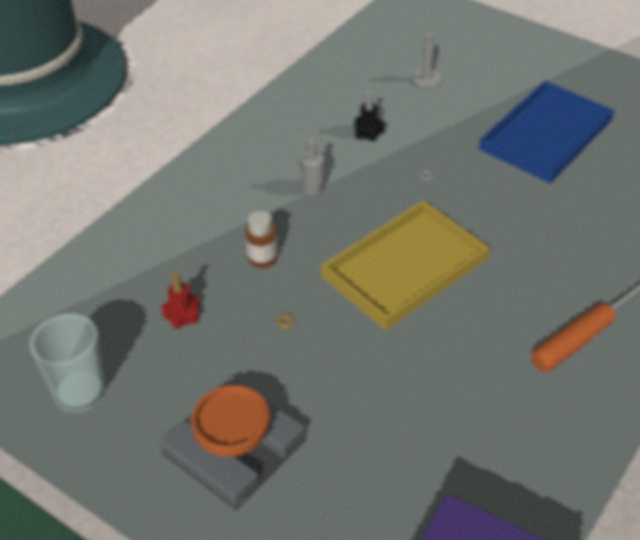

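```bash
cat >> h.py <<'E'
from scipy.optimize import minimize
PROF={"knob_black":[(20.5,0,16),(11,16,38),(4,38,60)],"spindle_disc":[(20,0,6),(6,6,55),(4,55,70)],"spindle_bob":[(13.5,0,46),(4,46,70)],"bottle":[(16,0,46),(12,46,60)],"jar":[(30,79,80)],"tray":None,"pan":[(34,40,48)]}
PROF["knob_red"]=PROF["knob_black"]
A=np.linspace(0,2*np.pi,40,endpoint=False)
def parts(name,p,z0=0):
    if name.startswith("tray"):
        c,s=np.cos(p[2]),np.sin(p[2]);return [[(p[0]+c*a-s*b,p[1]+s*a+c*b,z) for a in(-.05,.05) for b in(-.075,.075) for z in(0,.018)]]
    return [[(p[0]+r/1e3*np.cos(a),p[1]+r/1e3*np.sin(a),z0+z/1e3) for z in(za,zb) for a in A] for r,za,zb in PROF[name]]
K=4
def sil(c,ps):
    im=np.zeros((400*K,640*K),np.uint8)
    for q in ps:
        h=np.array([proj(c,X) for X in q]);h=cv2.convexHull(((h+.5)*K).astype(np.float32)).astype(np.int32);cv2.fillConvexPoly(im,h,1)
    return im
def fit(name,views,p0,z0=0):
    M=[(c,cv2.resize(m.astype(np.uint8),None,fx=K,fy=K,interpolation=cv2.INTER_NEAREST)) for c,m in views]
    def cost(p):
        e=0
        for c,m in M:
            s=sil(c,parts(name,p,z0));e+=1-(s&m).sum()/max(1,(s|m).sum())
        return e/len(M)
    p0=np.array(p0,float);sx=[p0]+[p0+d for d in np.diag([.008,.008,.15][:len(p0)])]
    r=minimize(cost,p0,method="Nelder-Mead",options=dict(initial_simplex=sx,maxiter=70,xatol=2e-4,fatol=1e-3));return r.x,r.fun
def pick(c,name,uv,rad=25):
    for m in eyes.masks_of(c,name):
        ys,xs=np.nonzero(m["pixels"])
        if np.hypot(xs.mean()-uv[0],ys.mean()-uv[1])<rad: return m["pixels"]
E
python3 - <<'E'
from h import *
t=eyes.capture("top");s=eyes.capture("scene")
U={"knob_black":((240,249),(325,150),.02),"knob_red":((407,241),(230,241),.02),"spindle_disc":((177,249),(354,124),.02),"spindle_bob":((297,246),(296,175),.03),"bottle":((356,234),(271,210),.03),"tray_blue":((183,164),(414,155),.01),"tray_yellow":((317,171),(343,221),.01)}
for n,(a,b,z) in U.items():
    V=[(c,pick(c,n,q)) for c,q in((t,a),(s,b))];V=[v for v in V if v[1] is not None]
    p0=list(at(t,*a,z)[:2])
    if n[0]=='t':
        xs=np.argwhere(V[0][1])[:,::-1].astype(np.float32);b=cv2.boxPoints(cv2.minAreaRect(xs));w=np.array([at(t,*q,.015)[:2] for q in b])
        e=[w[1]-w[0],w[2]-w[1]];l=max(e,key=np.linalg.norm);p0.append(np.arctan2(-l[0],l[1]))
    for W in (V,V[:1],V[1:]):
        if W: x,f_=fit(n,W,p0);print(n,len(W),np.round(x,4),round(f_,3))
for c in(t,s):
    hsv=cv2.cvtColor(c["pixels"],cv2.COLOR_RGB2HSV);m=cv2.inRange(hsv,(5,150,90),(18,255,255))
    k,l,st,ce=cv2.connectedComponentsWithStats(m);i=[i for i in range(1,k) if st[i,4]>200];print("orange",[(ce[j].round(1).tolist(),st[j].tolist(),at(c,*ce[j],.048).round(4).tolist()) for j in i])
m=pick(s,"jar",(175,270));ys,xs=np.nonzero(m);print("jar rim top circ",at(t,130+706/2,125+249/2,.08).round(4),"base",at(t,130+675/2,125+245/2,0.0).round(4))
PROF["jar"]=[(30,0,80)];print("jar scene fit",fit("jar",[(s,m)],at(t,483,249,.08)[:2]))
# lift housing corners
print("lift corners z=.022",[at(t,130+u/2,125+v/2,.022).round(3)[:2].tolist() for u,v in((597,51),(683,54),(681,140),(592,137))])
print("washers",at(t,130+249/2,125+152/2,0).round(3),at(t,130+502/2,125+147/2,0).round(3))
E
```

```text
knob_black 2 [0.4331 0.1664] 0.31
knob_black 1 [0.434  0.1654] 0.297
knob_black 1 [0.4305 0.1716] 0.313
knob_red 2 [ 0.442  -0.1848] 0.23
knob_red 1 [ 0.4424 -0.1876] 0.239
knob_red 1 [ 0.4406 -0.1833] 0.208
spindle_disc 2 [0.4352 0.2982] 0.118
spindle_disc 1 [0.4357 0.2969] 0.1
spindle_disc 1 [0.4338 0.3006] 0.094
spindle_bob 2 [0.4384 0.0459] 0.167
spindle_bob 1 [0.4384 0.0448] 0.238
spindle_bob 1 [0.4382 0.0462] 0.084
bottle 2 [ 0.4598 -0.0766] 0.098
bottle 1 [ 0.46   -0.0775] 0.112
bottle 1 [ 0.4587 -0.0753] 0.06
tray_blue 1 [0.6153 0.283  3.0779] 0.019
tray_blue 1 [0.6153 0.283  3.0779] 0.019
tray_yellow 2 [ 5.938e-01 -2.300e-03  2.894e+00] 0.031
tray_yellow 1 [ 0.594  -0.0031  2.8958] 0.026
tray_yellow 1 [ 5.9370e-01 -1.3000e-03  2.8918e+00] 0.027
orange [([314.7, 82.8], [292, 73, 46, 21, 536], [0.7725, 0.0009, 0.048]), ([453.4, 170.2], [437, 154, 34, 33, 833], [0.5858, -0.278, 0.048])]
orange [([425.8, 258.3], [407, 242, 40, 33, 516], [0.7932, -0.0275, 0.048]), ([255.0, 299.8], [236, 283, 38, 35, 1044], [0.5889, -0.2812, 0.048])]
jar rim top circ [ 0.4266 -0.3157  0.08  ] base [ 0.4258 -0.3192  0.    ]
jar scene fit (array([ 0.42013134, -0.30878059]), np.float64(0.14565083755955122))
lift corners z=.022 [[0.633, -0.237], [0.628, -0.328], [0.537, -0.322], [0.541, -0.228]]
washers [0.534 0.134 0.   ] [ 0.534 -0.137  0.   ]
```

```bash
python3 -m crank '[[7,[0,0,0],7.16],[7,[0,0,0],7.16],[7,[0,0,0],7.16],[7,[0,0,0],7.16],[7,[0,0,0],7.16],[7,[0,0,0],7.16],[7,[0,0,0],7.16],[7,[0,0,0],7.16],[7,[0,0,0],7.16],[7,[0,0,0],7.16],[7,[0,0,0],2.1]]' 20
python3 - <<'E'
from h import *
t=eyes.capture("top");s=eyes.capture("scene")
for n,c,(u,v) in(("b",t,(241,249)),("b",s,(325,150)),("r",t,(407,241)),("r",s,(230,241))):
    P=c["pixels"][v-18:v+18,u-18:u+18].astype(int);m=(P.max(2)<45) if n=="b" else (P[:,:,0]>90)&(P[:,:,1]<60)
    k,l,st,ce=cv2.connectedComponentsWithStats(m.astype(np.uint8));j=1+st[1:,4].argmax();x,y,w,h,_=st[j]
    print(n,st[j],"box",x+u-18,y+v-18,at(c,x+w/2-.5+u-18,y+h/2-.5+v-18,.012).round(4))
E
```

```text
t: 2.77
tool_pos: [0.1749, 0.6, 0.2054]
ee_rot: [[0.007, 1.0, 0.0], [1.0, -0.007, -0.0], [-0.0, 0.0, -1.0]]
contact_force: [-0.0, 0.2, 0.2]
grip_width: 0.0702
finger_force: 0.0
b [  8  10  19  18 201] box 231 241 [0.4324 0.1636 0.012 ]
b [ 11  12  14  16 147] box 318 144 [0.4322 0.1686 0.012 ]
r [  9   9  18  18 169] box 398 232 [ 0.4439 -0.186   0.012 ]
r [  9   9  18  22 242] box 221 232 [ 0.4387 -0.1847  0.012 ]
```

```bash
python3 -m crank '[[7,[0,0,0],-0.4],[7,[-3.1,1.84,0],0],[7,[-3.1,1.84,0],0],[7,[-3.1,1.84,0],0],[7,[-3.1,1.84,0],0],[7,[-3.1,1.84,0],0],[7,[-3.1,1.84,0],0],[7,[-3.1,1.84,0],0],[7,[-3.1,1.84,0],0],[7,[-3.1,1.84,0],0],[7,[-3.1,1.84,0],0],[7,[-3.1,1.84,0],0],[7,[-3.1,1.84,0],0],[7,[-3.1,1.84,0],0],[7,[-3.1,1.84,0],0],[7,[0,0,3],0],[7,[0,0,3],0],[7,[0,0,3],0],[7,[0,0,0],0]]'
```

```text
t: 4.45
tool_pos: [0.4337, 0.1667, 0.1116]
ee_rot: [[-0.01, 1.0, -0.005], [1.0, 0.009, -0.004], [-0.004, -0.005, -1.0]]
contact_force: [-1.6, -0.6, -0.4]
grip_width: 0.0702
finger_force: 0.0
```

```bash
python3 -m crank '[[7,[0,0,0],0],[7,[0,0,2],0],[7,[0,0,2],0],[7,[0,0,2],0],[7,[0,0,1.5],0],[7,[0,0,0],0],[7,[0,0,0],0]]'
python3 - <<'E'
from h import *
for n in("top","scene"):
    c=eyes.capture(n);p=proj(c,status.read_state()["tool_pos"]);u,v=p.astype(int);cv2.imwrite("pics/k_%s.png"%n,cv2.resize(c["pixels"][v-60:v+40,u-60:u+60,::-1],None,fx=5,fy=5,interpolation=cv2.INTER_CUBIC));print(p-[u-60,v-60],status.read_state()["tool_pos"])
E
```

```text
t: 5.03
tool_pos: [0.4367, 0.1684, 0.0419]
ee_rot: [[-0.008, 1.0, 0.001], [1.0, 0.008, 0.001], [0.001, 0.001, -1.0]]
contact_force: [0.2, 0.1, 0.6]
grip_width: 0.0699
finger_force: 0.0
[60.54260963 60.20805405] [0.43692631 0.16853906 0.0422444 ]
[60.22764344 60.27239957] [0.43695531 0.16854392 0.04227186]
```

View pics/k_scene.png

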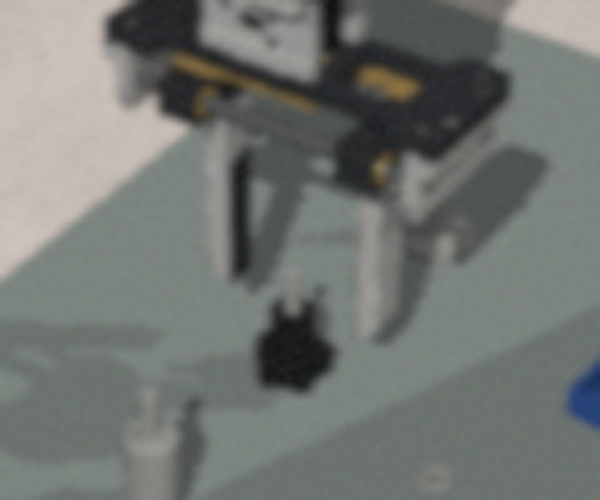

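```bash
python3 -m crank '[[7,[-0.2,-0.4,1],0],[7,[0,0,1],0],[7,[0,0,0.3],0],[7,[0,0,0],0],[1.5,[0,0,0],0],[1.5,[0,0,0],0],[1.5,[0,0,0],0],[1.5,[0,0,0],0],[1.5,[0,0,0],0],[1.5,[0,0,0],0],[1.5,[0,0,0],0],[1.5,[0,0,0],0]]' 20
```

```text
t: 6.13
tool_pos: [0.432, 0.166, 0.0175]
ee_rot: [[-0.008, 1.0, 0.0], [1.0, 0.008, -0.0], [-0.0, 0.0, -1.0]]
contact_force: [-0.3, 0.6, 0.2]
grip_width: 0.0212
finger_force: 20.0
```

```bash
python3 -m crank '[[1.5,[0,0,-1],0],[1.5,[0,0,-3],0.45],[1.5,[0,0,-3],0],[1.5,[0.9,1.15,-1],0],[1.5,[1.9,2.32,0],0],[1.5,[1.9,2.32,0],0],[1.5,[1.9,2.32,0],0],[1.5,[1.9,2.32,0],0],[1.5,[1.9,2.32,0],0],[1.5,[1.9,2.32,0],0],[1.5,[1.9,2.32,0],0],[1.5,[1,1.15,0],0],[1.5,[0,0,0],0],[1.5,[0,0,0],0]]'
```

```text
t: 7.3
tool_pos: [0.6173, 0.3177, 0.0975]
ee_rot: [[0.0, 1.0, -0.0], [1.0, -0.0, -0.001], [-0.001, -0.0, -1.0]]
contact_force: [-0.6, -0.2, 0.1]
grip_width: 0.0216
finger_force: 20.0
```

Lower to 0.022, release, and rise.

```bash
python3 -m crank '[[1.5,[0,0,2],0],[1.5,[0,0,2],0],[1.5,[0,0,2],0],[1.5,[0,0,1],0],[1.5,[0,0,0.5],0],[1.5,[0,0,0],0],[1.5,[0,0,0],0]]'; python3 -c "
from h import *
print(status.read_state()['tool_pos'])"
```

```text
t: 7.88
tool_pos: [0.6176, 0.3178, 0.0235]
ee_rot: [[0.0, 1.0, 0.001], [1.0, -0.0, 0.0], [0.0, 0.001, -1.0]]
contact_force: [1.2, 0.5, -0.8]
grip_width: 0.0217
finger_force: 20.0
[0.61763027 0.3178142  0.02345265]
```

```bash
python3 -m crank '[[1.5,[0,0,0.15],0],[1.5,[0,0,0],0],[1.5,[0,0,0],0],[4.5,[0,0,0],0],[4.5,[0,0,0],0],[4.5,[0,0,0],0],[4.5,[0,0,0],0],[4.5,[0,0,-1],0],[4.5,[0,0,-3],0],[4.5,[0,0,-4],0],[7,[0,0,-4],0],[7,[-1.5,-0.5,0],0],[7,[-3.5,-1.2,0],0],[7,[-3.5,-1.2,0],0],[7,[-3.5,-1.2,0],0],[7,[-3.5,-1.2,0],0]]'
python3 - <<'E'
from h import *
for n in("scene",):
    c=eyes.capture(n);save(c,"b1.png");cv2.imwrite("pics/b1c.png",cv2.resize(c["pixels"][90:290,150:460,::-1],None,fx=2,fy=2,interpolation=cv2.INTER_CUBIC))
E
```

```text
t: 9.22
tool_pos: [0.5636, 0.1614, 0.1418]
ee_rot: [[-0.0, 1.0, 0.001], [1.0, 0.0, 0.0], [0.0, 0.001, -1.0]]
contact_force: [1.5, -1.4, -0.0]
grip_width: 0.0702
finger_force: 0.0
```

View pics/b1c.png

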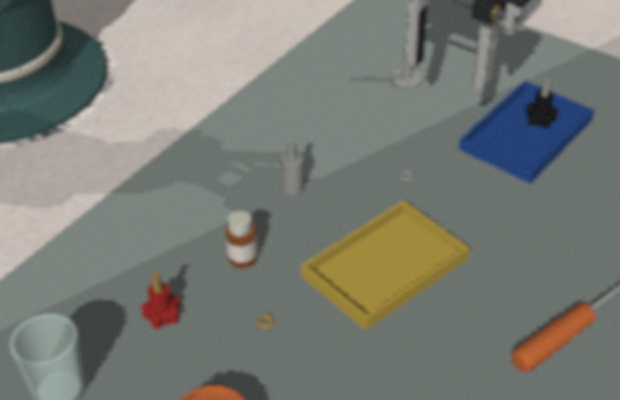

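```bash
python3 -m crank '[[7,[-3.4,-1.2,0],0],[7,[-3.4,-1.2,0],0],[7,[-3.4,-1.2,0],0],[7,[-3.4,-1.2,0],0],[7,[-3.4,-1.2,0],0],[7,[-3.4,-1.2,0],0],[7,[-3.4,-1.2,0],0],[7,[-3.4,-1.2,0],0],[7,[-3.4,-1.2,0],0],[7,[-2.4,-1,0],0],[7,[-1.8,-0.5,0],0],[7,[0,0,2],0],[7,[0,0,3],0],[7,[0,0,2],0],[7,[0,0,0],0],[7,[0,0,0],0],[7,[0,0,0],0],[7,[0,0,0],0]]'
```

```text
t: 10.77
tool_pos: [0.4422, -0.1853, 0.0725]
ee_rot: [[0.0, 1.0, 0.002], [1.0, -0.0, -0.0], [-0.0, 0.002, -1.0]]
contact_force: [0.1, -0.6, -0.5]
grip_width: 0.0699
finger_force: 0.0
```

Run:
```python
from h import *
t=eyes.capture("top");c=eyes.capture("scene");print(status.read_state()["tool_pos"])
m=pick(c,"knob_red",(230,241));print(fit("knob_red",[(c,m)],[.44,-.185]))
# stud tip in earlier pictures: brass colour
for n,q in(("top1",(407,241)),("scene1",(230,241))):
    a=cv2.imread("pics/"+n+".png");u,v=q;h=cv2.cvtColor(a,cv2.COLOR_BGR2HSV)[v-20:v+20,u-20:u+20]
    mm=cv2.inRange(h,(14,90,60),(35,255,255));p=np.argwhere(mm)[:,::-1]+[u-20,v-20];k=t if n=="top1" else c
    print(n,len(p),p.mean(0),proj(k,(.4415,-.185,.06)),proj(k,(.4415,-.185,.038)))
```

```text
[ 0.44199738 -0.18510564  0.0721371 ]
(array([ 0.43899609, -0.18289258]), np.float64(0.2583867601013866))
top1 17 [411.64705882 241.94117647] [412.14132074 242.65801278] [409.26373609 242.18323452]
scene1 32 [228.09375 230.8125 ] [227.56519955 226.88838696] [228.90855392 234.48164747]
```

```bash
python3 -m crank '[[7,[0,0,2],0],[7,[0,0,2],0],[7,[0,0,1.3],0],[7,[0,0,0],0],[7,[0,0,0],0],[1.5,[0,0,0],0],[1.5,[0,0,0],0],[1.5,[0,0,0],0],[1.5,[0,0,0],0],[1.5,[0,0,0],0],[1.5,[0,0,0],0],[1.5,[0,0,0],0],[1.5,[0,0,0],0]]'
```

```text
t: 12.0
tool_pos: [0.4413, -0.1851, 0.018]
ee_rot: [[0.0, 1.0, 0.0], [1.0, -0.0, -0.0], [-0.0, 0.0, -1.0]]
contact_force: [0.2, 0.2, 2.1]
grip_width: 0.0223
finger_force: 20.0
```

```bash
python3 -m crank '[[1.5,[0,0,-1],0],[1.5,[0,0,-3],0],[1.5,[0,0,-4],0],[1.5,[0,0,-3],0],[1.5,[1.6,0.6,0],0],[1.5,[3.2,1.28,0],0],[1.5,[3.2,1.28,0],0],[1.5,[3.2,1.28,0],0],[1.5,[3.2,1.28,0],0],[1.5,[3.2,1.28,0],0],[1.5,[3.2,1.28,0],0],[1.5,[3.2,1.28,0],0],[1.5,[3.2,1.28,0],0],[1.5,[3.2,1.28,0],0],[1.5,[3.2,1.28,0],0],[1.5,[3.2,1.28,0],0],[1.5,[3.2,1.28,0],0],[1.5,[3.2,1.28,0],0],[1.5,[0,0,0],0],[1.5,[0,0,0],0]]'
```

```text
t: 13.67
tool_pos: [0.6136, 0.2485, 0.128]
ee_rot: [[-0.002, 1.0, -0.0], [1.0, 0.002, -0.001], [-0.001, -0.0, -1.0]]
contact_force: [-0.1, -1.2, -0.7]
grip_width: 0.0216
finger_force: 20.0
```

```bash
python3 -m crank '[[1.5,[0.1,0,2],0],[1.5,[0,0,3],0],[1.5,[0,0,2.8],0],[1.5,[0,0,1.5],0],[1.5,[0,0,0.8],0],[1.5,[0,0,0.3],0],[1.5,[0,0,0],0],[1.5,[0,0,0],0],[1.5,[0,0,0],0]]'
```

```text
t: 14.42
tool_pos: [0.6145, 0.2481, 0.0254]
ee_rot: [[0.0, 1.0, 0.002], [1.0, -0.0, 0.001], [0.001, 0.002, -1.0]]
contact_force: [0.0, 0.1, -0.5]
grip_width: 0.0217
finger_force: 20.0
```

```bash
python3 -m crank '[[1.5,[0,0,0.2],0],[1.5,[0,0,0],0],[1.5,[0,0,0],0],[1.5,[0,0,0],0],[4.5,[0,0,0],0],[4.5,[0,0,0],0],[4.5,[0,0,0],0],[4.5,[0,0,0],0],[4.5,[0,0,-1],0],[4.5,[0,0,-3],0],[4.5,[0,0,-4],0],[7,[0,0,-4],0],[7,[0.8,-2.6,0],0],[7,[0.8,-2.6,0],0],[7,[0.8,-2.6,0],0],[7,[0.8,-2.6,0],0],[7,[0.8,-2.6,0],0],[7,[0.8,-2.6,0],0],[7,[0.3,-2.4,0],0],[7,[0,0,0],0]]';python3 - <<'E'
from h import *
t=eyes.capture("top");s=eyes.capture("scene")
print(status.read_state()["tool_pos"])
for n,b in(("knob_black",(422,143)),("knob_red",(410,155))):
    for c in (t,s):
        for m in eyes.masks_of(c,n): print(n,c is t,m["p"],m["box"])
cv2.imwrite("pics/b2c.png",np.hstack([cv2.resize(c["pixels"][v:v+110,u:u+100,::-1],None,fx=4,fy=4,interpolation=cv2.INTER_CUBIC) for c,u,v in((t,140,120),(s,360,90))]))
E
```

```text
t: 16.08
tool_pos: [0.4299, 0.3003, 0.1425]
ee_rot: [[-0.003, 1.0, -0.002], [1.0, 0.003, 0.001], [0.001, -0.002, -1.0]]
contact_force: [-0.1, 0.7, 0.5]
grip_width: 0.07
finger_force: 0.0
[0.43349759 0.29942279 0.14286738]
knob_black True 0.64 [156.6, 153.5, 180.0, 174.6]
knob_black False 0.63 [412.7, 131.4, 432.6, 152.5]
knob_black False 0.63 [398.5, 147.2, 412.2, 167.0]
knob_red True 0.75 [279.1, 143.0, 354.1, 202.7]
knob_red True 0.64 [192.7, 154.2, 208.2, 174.2]
knob_red False 0.82 [398.4, 143.4, 414.5, 169.1]
```

View pics/b2c.png

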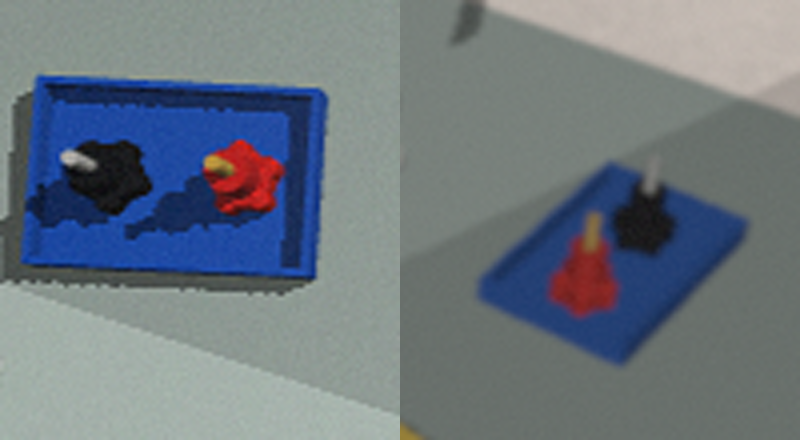

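```bash
python3 -m crank '[[7,[0,0.1,2],0],[7,[0,0,3],0],[7,[0,0,3],0],[7,[0,0,3],0],[7,[0,0,1.5],0],[7,[0,0,0.5],0],[7,[0,0,0],0],[7,[0,0,0],0],[7,[0,0,0],0],[7,[0,0,0],0],[0.6,[0,0,0],0],[0.6,[0,0,0],0],[0.6,[0,0,0],0],[0.6,[0,0,0],0],[0.6,[0,0,0],0],[0.6,[0,0,0],0],[0.6,[0,0,0],0],[0.6,[0,0,0],0],[0.6,[0,0,0],0],[0.6,[0,0,0],0]]' 20
```

```text
t: 18.05
tool_pos: [0.4348, 0.2989, 0.0119]
ee_rot: [[0.0, 1.0, 0.0], [1.0, -0.0, -0.0], [-0.0, 0.0, -1.0]]
contact_force: [-0.6, 0.7, -1.1]
grip_width: 0.0115
finger_force: 20.0
```

```bash
python3 -m crank '[[0.6,[0,0,-1],0],[0.6,[0,0,-3],0],[0.6,[0,0,-4],0],[0.6,[0,0,-2],0],[0.6,[-1.3,0.85,0],0],[0.6,[-2.82,1.77,0],0],[0.6,[-2.82,1.77,0],0],[0.6,[-2.82,1.77,0],0],[0.6,[-2.82,1.77,0],0],[0.6,[-2.82,1.77,0],0],[0.6,[-2.82,1.77,0],0],[0.6,[-2.82,1.77,0],0],[0.6,[-2.82,1.77,0],0],[0.6,[-2.82,1.77,0],0],[0.6,[0,0,0],0],[0.6,[0,0,0],0]]'
```

```text
t: 19.38
tool_pos: [0.6029, 0.0298, 0.1125]
ee_rot: [[0.003, 1.0, 0.0], [1.0, -0.003, -0.001], [-0.001, 0.0, -1.0]]
contact_force: [-0.2, -0.5, -1.4]
grip_width: 0.0117
finger_force: 20.0
```

```bash
python3 -m crank '[[0.6,[0,0,2],0],[0.6,[0,0,3],0],[0.6,[0,0,2.5],0],[0.6,[0,0,1.2],0],[0.6,[0,0,0.7],0],[0.6,[0,0,0],0],[0.6,[0,0,0],0],[0.6,[0,0,0],0],[0.6,[0,0,0],0]]'
```

```text
t: 20.13
tool_pos: [0.6032, 0.0323, 0.0192]
ee_rot: [[0.0, 1.0, 0.002], [1.0, -0.0, 0.0], [0.0, 0.002, -1.0]]
contact_force: [0.4, -0.2, -1.3]
grip_width: 0.0117
finger_force: 20.0
```

```bash
python3 -m crank '[[0.6,[0,0,0.2],0],[0.6,[0,0,0],0],[0.6,[0,0,0],0],[0.6,[0,0,0],0],[4,[0,0,0],0],[4,[0,0,0],0],[4,[0,0,0],0],[4,[0,0,0],0],[4,[0,0,-1],0],[4,[0,0,-3],0],[4,[0,0,-4],0],[7,[0,0,-4],0],[7,[0.2,-2.35,0],0],[7,[0.2,-2.35,0],0],[7,[0.2,-2.35,0],0],[7,[0.2,-2.35,0],0],[7,[0.2,-2.35,0],0],[7,[0.2,-2.35,0],0],[7,[0.1,-2.35,0],0],[7,[0,0,0],0]]'
python3 - <<'E'
from h import *
t=eyes.capture("top");s=eyes.capture("scene")
print(status.read_state()["tool_pos"])
cv2.imwrite("pics/b3c.png",np.hstack([cv2.resize(c["pixels"][v:v+110,u:u+100,::-1],None,fx=4,fy=4,interpolation=cv2.INTER_CUBIC) for c,u,v in((t,265,120),(s,290,150))]))
E
```

```text
t: 21.8
tool_pos: [0.4345, 0.0453, 0.1363]
ee_rot: [[0.0, 1.0, -0.002], [1.0, -0.0, 0.002], [0.002, -0.002, -1.0]]
contact_force: [0.8, 0.3, 0.5]
grip_width: 0.0702
finger_force: 0.0
[0.43801807 0.04548817 0.13681456]
```

View pics/b3c.png

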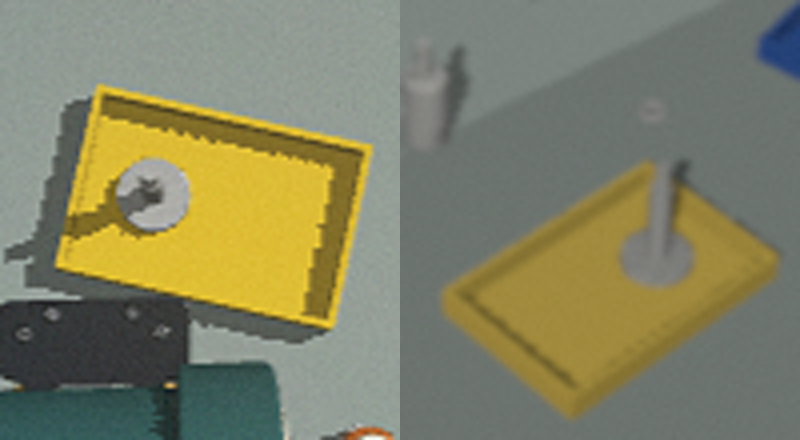

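```bash
python3 -m crank '[[7,[0.05,0,2],0],[7,[0,0,3],0],[7,[0,0,3],0],[7,[0,0,3],0],[7,[0,0,1],0],[7,[0,0,0.4],0],[7,[0,0,0],0],[7,[0,0,0],0],[7,[0,0,0],0],[7,[0,0,0],0],[2,[0,0,0],0],[2,[0,0,0],0],[2,[0,0,0],0],[2,[0,0,0],0],[2,[0,0,0],0],[2,[0,0,0],0],[2,[0,0,0],0],[2,[0,0,0],0]]' 20
```

```text
t: 23.4
tool_pos: [0.438, 0.0456, 0.012]
ee_rot: [[0.0, 1.0, -0.0], [1.0, -0.0, -0.0], [-0.0, -0.0, -1.0]]
contact_force: [-0.8, -0.1, 0.1]
grip_width: 0.0265
finger_force: 20.0
```

```bash
python3 -m crank '[[2,[0,0,-1],0],[2,[0,0,-3],0],[2,[0,0,-4],0],[2,[0,0,-2],0],[2,[-0.75,1.3,0],0],[2,[-1.48,2.68,0],0],[2,[-1.48,2.68,0],0],[2,[-1.48,2.68,0],0],[2,[-1.48,2.68,0],0],[2,[-1.48,2.68,0],0],[2,[0,0,0],0],[2,[0,0,0],0],[2,[0,0,2],0],[2,[0,0,3],0],[2,[0,0,2.5],0],[2,[0,0,1.2],0],[2,[0,0,0.6],0],[2,[0,0,0],0],[2,[0,0,0],0],[2,[0,0,0],0]]'
```

```text
t: 25.07
tool_pos: [0.5857, -0.0358, 0.0204]
ee_rot: [[0.0, 1.0, 0.002], [1.0, -0.0, 0.0], [0.0, 0.002, -1.0]]
contact_force: [0.3, -0.7, -0.7]
grip_width: 0.0264
finger_force: 20.0
```

```bash
python3 -m crank '[[2,[0,0,0.25],0],[2,[0,0,0],0],[2,[0,0,0],0],[2,[0,0,0],0],[4.8,[0,0,0],0],[4.8,[0,0,0],0],[4.8,[0,0,0],0],[4.8,[0,0,0],0],[4.8,[0,0,-1],0],[4.8,[0,0,-3],0],[4.8,[0,0,-4],0],[7,[0,0,-4],0],[7,[-0.8,-2.5,0],0],[7,[-0.8,-2.5,0],0],[7,[-0.8,-2.5,0],0],[7,[-0.8,-2.5,0],0],[7,[-0.8,-2.5,0],0],[7,[0,0,0],0],[7,[0,0,0],0]]'
python3 - <<'E'
from h import *
t=eyes.capture("top");s=eyes.capture("scene")
print(status.read_state()["tool_pos"])
cv2.imwrite("pics/b4c.png",np.hstack([cv2.resize(c["pixels"][v:v+110,u:u+100,::-1],None,fx=4,fy=4,interpolation=cv2.INTER_CUBIC) for c,u,v in((t,265,120),(s,290,150))]))
m=pick(s,"bottle",(271,210))
if m is not None: print(fit("bottle",[(s,m)],[.46,-.0765]))
for c in(t,s):
    hsv=cv2.cvtColor(c["pixels"],cv2.COLOR_RGB2HSV);m=cv2.inRange(hsv,(5,150,90),(18,255,255))
    k,l,st,ce=cv2.connectedComponentsWithStats(m)
    for j in range(1,k):
        if st[j,4]>600: print(fit("pan",[(c,l==j)],[.587,-.279]))
E
```

```text
t: 26.65
tool_pos: [0.4595, -0.076, 0.1373]
ee_rot: [[0.001, 1.0, 0.001], [1.0, -0.001, 0.001], [0.001, 0.001, -1.0]]
contact_force: [0.0, 0.5, 0.6]
grip_width: 0.07
finger_force: 0.0
[ 0.46079609 -0.07563894  0.13709458]
(array([ 0.45806299, -0.0732749 ]), np.float64(0.16720454894728753))
(array([ 0.58664563, -0.27958295]), np.float64(0.09004964973134733))
(array([ 0.58672632, -0.27813391]), np.float64(0.060638659268485995))
```

View pics/b4c.png

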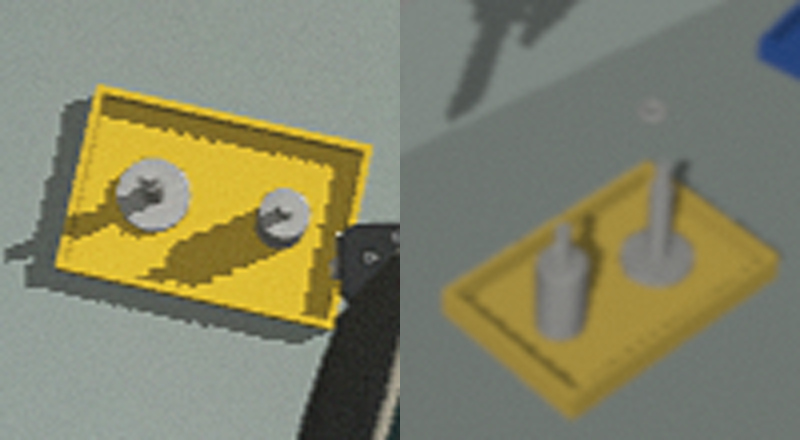

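```bash
python3 -m crank '[[7,[-0.05,-0.1,2],0],[7,[0,0,3],0],[7,[0,0,3],0],[7,[0,0,2.5],0],[7,[0,0,1],0],[7,[0,0,0.3],0],[7,[0,0,0],0],[7,[0,0,0],0],[7,[0,0,0],0],[2.5,[0,0,0],0],[2.5,[0,0,0],0],[2.5,[0,0,0],0],[2.5,[0,0,0],0],[2.5,[0,0,0],0],[2.5,[0,0,0],0],[2.5,[0,0,0],0]]' 25
```

```text
t: 28.13
tool_pos: [0.4591, -0.0764, 0.0185]
ee_rot: [[0.0, 1.0, 0.0], [1.0, -0.0, -0.0], [-0.0, 0.0, -1.0]]
contact_force: [0.7, -0.0, 1.7]
grip_width: 0.0317
finger_force: 25.0
```

```bash
python3 -m crank '[[2.5,[0,0,-1],0],[2.5,[0,0,-3],0],[2.5,[0,0,-4],0],[2.5,[0,0,-2],0],[2.5,[-1.05,0.6,0],0],[2.5,[-2.4,1.52,0],0],[2.5,[-2.4,1.52,0],0],[2.5,[-2.4,1.52,0],0],[2.5,[-2.4,1.52,0],0],[2.5,[-2.4,1.52,0],0],[2.5,[-2.4,1.52,0],0],[2.5,[-2.4,1.52,0],0],[2.5,[-2.4,1.52,0],0],[2.5,[0,0,0],0],[2.5,[0,0,0],0],[2.5,[0,0,2],0],[2.5,[0,0,1.5],0],[2.5,[0,0,0],0],[2.5,[0,0,0],0],[2.5,[0,0,0],0]]'
python3 - <<'E'
from h import *
t=eyes.capture("top");s=eyes.capture("scene");print(status.read_state()["tool_pos"],status.read_state()["contact_force"])
cv2.imwrite("pics/b5c.png",np.hstack([cv2.resize(c["pixels"][v:v+130,u:u+130,::-1],None,fx=3,fy=3,interpolation=cv2.INTER_CUBIC) for c,u,v in((t,380,120),(s,190,230))]))
E
```

```text
t: 29.8
tool_pos: [0.5867, -0.2786, 0.0842]
ee_rot: [[-0.0, 1.0, 0.0], [1.0, 0.0, -0.0], [-0.0, 0.0, -1.0]]
contact_force: [-0.4, 0.7, -0.7]
grip_width: 0.0318
finger_force: 25.0
[ 0.58688425 -0.27890032  0.08442593] [-0.76238836  0.31747106 -1.04806389]
```

View pics/b5c.png

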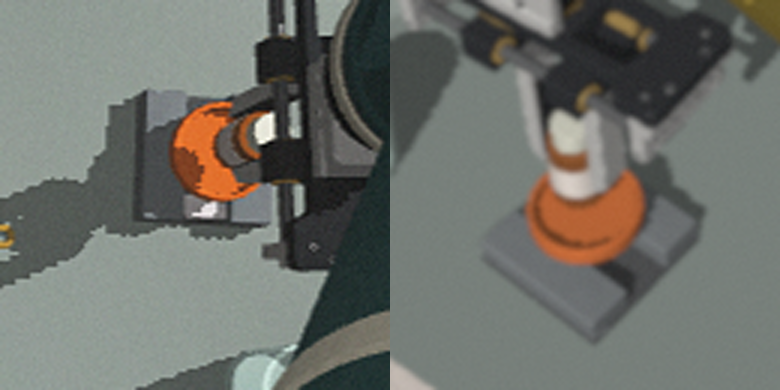

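```bash
python3 -m crank '[[2.5,[0,0,1.2],0],[2.5,[0,0,1],0],[2.5,[0,0,0.4],0],[2.5,[0,0,0.4],0],[2.5,[0,0,0.4],0],[2.5,[0,0,0.4],0],[2.5,[0,0,0.2],0],[2.5,[0,0,0],0],[2.5,[0,0,0],0],[2.5,[0,0,0],0],[2.5,[0,0,0],0]]'
```

```text
t: 30.82
tool_pos: [0.5865, -0.279, 0.0436]
ee_rot: [[0.0, 1.0, 0.0], [1.0, -0.0, -0.0], [-0.0, 0.0, -1.0]]
contact_force: [-1.4, 1.6, 5.2]
grip_width: 0.0316
finger_force: 25.0
```

Force 5.2 N and travel near 15 mm agree with the pan being down. Hold, then ease up 7 mm before release.

```bash
python3 -m crank '[[2.5,[0,0,0.05],0],[2.5,[0,0,0],0],[2.5,[0,0,0],0],[2.5,[0,0,0],0],[2.5,[0,0,0],0],[2.5,[0,0,0],0],[2.5,[0,0,0],0],[2.5,[0,0,0],0],[2.5,[0,0,-0.3],0],[2.5,[0,0,-0.3],0],[2.5,[0,0,-0.2],0],[2.5,[0,0,0],0],[2.5,[0,0,0],0],[2.5,[0,0,0],0],[2.5,[0,0,0],0],[2.5,[0,0,0],0]]'
```

```text
t: 32.15
tool_pos: [0.5868, -0.2791, 0.051]
ee_rot: [[0.0, 1.0, 0.0], [1.0, -0.0, -0.0], [-0.0, 0.0, -1.0]]
contact_force: [0.4, -1.2, 3.0]
grip_width: 0.0318
finger_force: 25.0
```

```bash
python3 -m crank '[[2.5,[0,0,-0.12],0],[2.5,[0,0,0],0],[2.5,[0,0,0],0],[2.5,[0,0,0],0],[2.5,[0,0,0],0],[2.5,[0,0,0],0]]'
```

```text
t: 32.65
tool_pos: [0.5864, -0.2789, 0.0521]
ee_rot: [[0.0, 1.0, -0.0], [1.0, -0.0, 0.0], [0.0, -0.0, -1.0]]
contact_force: [-0.7, 0.3, -0.9]
grip_width: 0.0318
finger_force: 25.0
```

Force fell to about zero: the catch holds. Release with modest opening and rise.

```bash
python3 -m crank '[[4.6,[0,0,0],0],[4.6,[0,0,0],0],[4.6,[0,0,0],0],[4.6,[0,0,0],0],[4.6,[0,0,0],0],[4.6,[0,0,-1],0],[4.6,[0,0,-2],0],[4.6,[0,0,-3],0],[4.6,[0,0,-4],0],[4.6,[0,0,-3],0],[4.6,[1.5,0,0],0],[4.6,[3,0,0],0],[4.6,[3,0,0],0],[4.6,[3,0,0],0],[4.6,[3,0,0],0],[4.6,[3,0,0],0],[4.6,[1.5,0,0],0],[4.6,[0,0,0],0],[4.6,[0,0,0],0]]'
python3 - <<'E'
from h import *
t=eyes.capture("top");s=eyes.capture("scene");print(status.read_state()["tool_pos"],status.read_state()["contact_force"])
cv2.imwrite("pics/b6c.png",np.hstack([cv2.resize(c["pixels"][v:v+180,u:u+130,::-1],None,fx=3,fy=3,interpolation=cv2.INTER_CUBIC) for c,u,v in((t,390,120),(s,150,190))]))
hsv=cv2.cvtColor(s["pixels"],cv2.COLOR_RGB2HSV);m=cv2.inRange(hsv,(5,150,90),(18,255,255));k,l,st,ce=cv2.connectedComponentsWithStats(m);print([x.tolist() for x in st[1:] if x[4]>200])
for z in (.048,.041,.033): 
    q=np.array([proj(s,(.5867+.034*np.cos(a),-.279+.034*np.sin(a),z)) for a in A]);print(z,q.min(0).round(1),q.max(0).round(1))
E
```

```text
t: 34.23
tool_pos: [0.5867, -0.0984, 0.1829]
ee_rot: [[-0.001, 1.0, 0.001], [1.0, 0.001, 0.0], [0.0, 0.001, -1.0]]
contact_force: [0.4, -0.8, 0.2]
grip_width: 0.046
finger_force: 0.0
[ 0.58652024 -0.10016414  0.18272088] [-0.05624771 -0.04716717 -0.55668601]
[[407, 242, 40, 33, 519], [237, 286, 38, 34, 669]]
0.048 [235.2 282.7] [274.3 315. ]
0.041 [235.7 285. ] [274.5 317.4]
0.033 [236.2 287.7] [274.8 320. ]
```

View pics/b6c.png

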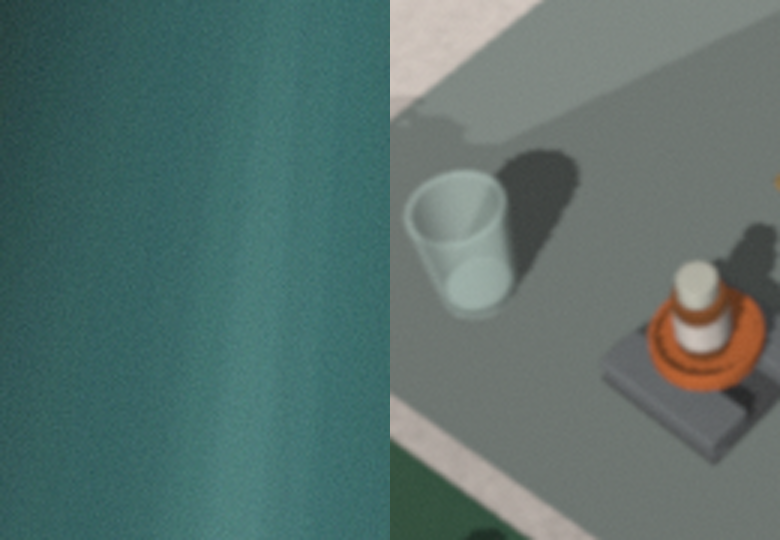

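```bash
python3 -c "
from h import *
print(workorder.sign_off())"
```

```text
the job is handed in; nothing more can be done
None
```

I handed the job in at about 34 s: both knobs stand upright in the blue tray, both spindles stand upright in the yellow tray, the bottle stands in the pan with the catch holding it down, the jar is still standing where it was, and the gripper is clear of everything.

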